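# Blank off and latch hose couplings for dispatch

### The job

Get the hose couplings on the bench ready for dispatch: seat on each one the blanking cap of its own colour, flat on its two alignment pegs, squeeze its two levers together until they snap shut over the cap, and stand the latched coupling upright in the grey crate. Two or three couplings may be there; a cap without a coupling of its colour is not needed. Leave the jar, the tape and the spanner where they are.

Things in the scene. Friction and masses are not known exactly. Their poses are not given: they have to be found in the camera images.
- red_coupling_mid (a point): red hose coupling, loose, standing upright, about 0.48 kg. Point on its axis 55 mm above its underside; z up, y through its two levers, x through its two alignment pegs. Round aluminium foot 72 mm across, 8 mm thick; barrel 40 mm across; red top plate. Once latched it can be carried by the shut levers, pinched near their tops.
- red_seat (a point): centre of the top face of the red coupling's top plate, 54 mm above its underside, where the cap's underside comes to rest; axes as the coupling's. Plate 66 (x) by 34 (y) mm. Two steel alignment pegs, 6 mm thick with round tips, stand 8 mm above the plate at x = +-26 mm.
- red_grip (a point): point midway between the red coupling's two levers, 100 mm above its underside, axes as the coupling's: steel blades 18 mm wide (x) on the +y and -y sides, hinged 40 mm above the underside at y = +-27 mm. Open they lean out 0.26 rad, tops 108 mm up and 69 mm apart outside. Shut they are upright, tops 108 mm up, 33 mm apart outside, 21 mm inside.
- red_levers (a joint): red levers, geared together: 0 open (as found), 0.27 shut. Pinched near the tops, the force on each rises to about 14 N near 0.10, is nil at 0.21, then they snap shut and stay; let go sooner, they spring open. Their claws pass over a fully seated cap and hold it; a cap not seated blocks them. 30 N of grip is harmless.
- red_cap_mid (a point): red plastic blanking cap, loose, 70 g, found lying flat, grip up. Point at its centre, 21 mm above its underside; z up. An upright grip 26 (x) by 12 (y) mm, from 8 to 42 mm above the underside, is to be pinched across its 26 mm (along x). When seated this point is 75 mm above the coupling's underside, x axes parallel, either way round.
- red_cap_foot (a point): centre of the underside of the red cap, axes as the cap's. Its plate is 70 (x) by 30 (y) by 8 mm thick, with a slot 9.6 mm wide cut into each end in x, from 21 mm off the centre outwards and open at the end; each slot takes one peg of the coupling.
- blue_coupling_mid (a point): blue hose coupling, loose, standing upright, about 0.48 kg. Point on its axis 55 mm above its underside; z up, y through its two levers, x through its two alignment pegs. Round aluminium foot 72 mm across, 8 mm thick; barrel 40 mm across; blue top plate. Once latched it can be carried by the shut levers, pinched near their tops.
- blue_seat (a point): centre of the top face of the blue coupling's top plate, 54 mm above its underside, where the cap's underside comes to rest; axes as the coupling's. Plate 66 (x) by 34 (y) mm. Two steel alignment pegs, 6 mm thick with round tips, stand 8 mm above the plate at x = +-26 mm.
- blue_grip (a point): point midway between the blue coupling's two levers, 100 mm above its underside, axes as the coupling's: steel blades 18 mm wide (x) on the +y and -y sides, hinged 40 mm above the underside at y = +-27 mm. Open they lean out 0.26 rad, tops 108 mm up and 69 mm apart outside. Shut they are upright, tops 108 mm up, 33 mm apart outside, 21 mm inside.
- blue_levers (a joint): blue levers, geared together: 0 open (as found), 0.27 shut. Pinched near the tops, the force on each rises to about 14 N near 0.10, is nil at 0.21, then they snap shut and stay; let go sooner, they spring open. Their claws pass over a fully seated cap and hold it; a cap not seated blocks them. 30 N of grip is harmless.
- blue_cap_mid (a point): blue plastic blanking cap, loose, 70 g, found lying flat, grip up. Point at its centre, 21 mm above its underside; z up. An upright grip 26 (x) by 12 (y) mm, from 8 to 42 mm above the underside, is to be pinched across its 26 mm (along x). When seated this point is 75 mm above the coupling's underside, x axes parallel, either way round.
- blue_cap_foot (a point): centre of the underside of the blue cap, axes as the cap's. Its plate is 70 (x) by 30 (y) by 8 mm thick, with a slot 9.6 mm wide cut into each end in x, from 21 mm off the centre outwards and open at the end; each slot takes one peg of the coupling.
- yellow_coupling_mid (a point): yellow hose coupling, loose, standing upright, about 0.48 kg. Point on its axis 55 mm above its underside; z up, y through its two levers, x through its two alignment pegs. Round aluminium foot 72 mm across, 8 mm thick; barrel 40 mm across; yellow top plate. Once latched it can be carried by the shut levers, pinched near their tops.
- yellow_seat (a point): centre of the top face of the yellow coupling's top plate, 54 mm above its underside, where the cap's underside comes to rest; axes as the coupling's. Plate 66 (x) by 34 (y) mm. Two steel alignment pegs, 6 mm thick with round tips, stand 8 mm above the plate at x = +-26 mm.
- yellow_grip (a point): point midway between the yellow coupling's two levers, 100 mm above its underside, axes as the coupling's: steel blades 18 mm wide (x) on the +y and -y sides, hinged 40 mm above the underside at y = +-27 mm. Open they lean out 0.26 rad, tops 108 mm up and 69 mm apart outside. Shut they are upright, tops 108 mm up, 33 mm apart outside, 21 mm inside.
- yellow_levers (a joint): yellow levers, geared together: 0 open (as found), 0.27 shut. Pinched near the tops, the force on each rises to about 14 N near 0.10, is nil at 0.21, then they snap shut and stay; let go sooner, they spring open. Their claws pass over a fully seated cap and hold it; a cap not seated blocks them. 30 N of grip is harmless.
- yellow_cap_mid (a point): yellow plastic blanking cap, loose, 70 g, found lying flat, grip up. Point at its centre, 21 mm above its underside; z up. An upright grip 26 (x) by 12 (y) mm, from 8 to 42 mm above the underside, is to be pinched across its 26 mm (along x). When seated this point is 75 mm above the coupling's underside, x axes parallel, either way round.
- yellow_cap_foot (a point): centre of the underside of the yellow cap, axes as the cap's. Its plate is 70 (x) by 30 (y) by 8 mm thick, with a slot 9.6 mm wide cut into each end in x, from 21 mm off the centre outwards and open at the end; each slot takes one peg of the coupling.
- crate: grey shallow dispatch crate, fixed, 200 (x) by 300 (y) by 28 mm high, walls and floor 5 mm thick. Origin under its centre on the bench, y along its length; the couplings stand anywhere on its floor.
- jar: amber jar with black lid, 64 mm across, 85 mm tall, bystander; origin under its centre
- tape: roll of black tape, 90 mm across, 25 mm high, lying flat, bystander; origin under its centre
- spanner: steel spanner, 190 mm long, lying on the bench, bystander; origin under its middle

How it is judged (in metres and radians):
At the end, for the whole second after the job is handed in: Every coupling present stands upright (within 0.1 rad) on the crate's floor, its own colour's cap seated on its pegs (centred within 6 mm, at its seated height within about 4 mm) and its levers shut (above 0.235 rad), all released (x of red_cap_mid in the frame of red_coupling_mid between -0.006 and 0.006 m and y of red_cap_mid in the frame of red_coupling_mid between -0.006 and 0.006 m and z of red_cap_mid in the frame of red_coupling_mid between 0.016 and 0.025 m and value of joint each of red_levers, blue_levers, yellow_levers above 0.235 rad and angle between each of red_coupling_mid, blue_coupling_mid, yellow_coupling_mid's own z axis and vertical below 0.1 rad and x of red_coupling_mid in the frame of crate between -0.09 and 0.09 m and y of red_coupling_mid in the frame of crate between -0.14 and 0.14 m and z of red_coupling_mid in the frame of crate between 0.052 and 0.068 m and x of blue_cap_mid in the frame of blue_coupling_mid between -0.006 and 0.006 m and y of blue_cap_mid in the frame of blue_coupling_mid between -0.006 and 0.006 m and z of blue_cap_mid in the frame of blue_coupling_mid between 0.016 and 0.025 m and x of blue_coupling_mid in the frame of crate between -0.09 and 0.09 m and y of blue_coupling_mid in the frame of crate between -0.14 and 0.14 m and z of blue_coupling_mid in the frame of crate between 0.052 and 0.068 m and x of yellow_cap_mid in the frame of yellow_coupling_mid between -0.006 and 0.006 m and y of yellow_cap_mid in the frame of yellow_coupling_mid between -0.006 and 0.006 m and z of yellow_cap_mid in the frame of yellow_coupling_mid between 0.016 and 0.025 m and x of yellow_coupling_mid in the frame of crate between -0.09 and 0.09 m and y of yellow_coupling_mid in the frame of crate between -0.14 and 0.14 m and z of yellow_coupling_mid in the frame of crate between 0.052 and 0.068 m); the robot touches nothing.
It fails at once if the jar is moved more than 3 cm (distance of jar from where it was at the start of the episode above 0.03 m).
It fails at once if the tape is moved more than 3 cm (distance of tape from where it was at the start of the episode above 0.03 m).
It fails at once if the spanner is moved more than 3 cm (distance of spanner from where it was at the start of the episode above 0.03 m).
Of red_coupling, blue_coupling, yellow_coupling only 2 to 3 are there at a start; the rules pass over those that are not, and their reading is None.
At some moment in a run one of red_coupling, blue_coupling, yellow_coupling may be knocked a few centimetres aside while the robot is not near it.
It also fails if it takes over 210 s, if anything falls off the work surface, if the arm or the gripper's body presses on something with over 40 N, if the wrist force passes 120 N, or if a joint passes its speed limit or range.

### The arm

A 6-joint arm with a two-finger parallel gripper is mounted at the origin on the work surface. World frame = base frame: x ahead of the robot, y to its left, z up, the work surface at z = 0. Lengths are in m, angles in degrees, forces in N, time in s.
With the tool pointing down it reaches from about 0.3 to 0.75 m from the base axis. Payload 8.5 kg.
Tool frame: the origin (TCP) lies at the very end of the fingers, on their centre line; the grasp point (between the pads) lies 19 mm behind it; y points along the fingers, z is the direction in which the jaws open and shut, and the axes are right-handed (so a half turn about y gives the same grasp; the last joint's range is limited). The gripper opens to 85 mm and grips with 20 to 120 N. Pads are 22 mm wide; open, the fingers measure 114 mm over their backs; the gripper's body (76 mm by 85 mm) begins 54 mm behind the grasp point. The pads swing forward as they close: fully open they stand 13 mm farther back than shut.
Start: joints at [-84.357, 21.807, 74.336, -0, 83.858, -12.336], TCP at [0.17, -0.523, 0.231] pointing down, gripper open.
Joint ranges: [-178.18, 178.18], [-50.72, 133.34], [12.68, 142.11], [-81.47, 261.47], [9.98, 163.14], [-165.26, 165.26]. Speed limits (degrees/s): [136.94, 136.94, 180, 180, 180, 180].

### API

Orientations are given as a 3x3 rotation matrix whose columns are the frame's x, y, z axes.
In Python, from rig import env gives the robot as it stands. The module is installed in compiled form; this text tells all that it offers.
- The arm moves only by the tool servo_tool, never from a script. Its argument "rows" is one flat list of numbers, 7 for each row, row after row: the opening, from 0 (shut) to 1 (fully open), then the shift along the world's x, y, z in m, then the turn, a rotation vector about the world's x, y, z in degrees. A call has 1 to 10 rows; each row shifts and turns the commanded pose from where the row before left it; what a row does not reach is not made up. A row lasts 1/12 s, in which the tool goes at most 41.7 mm and 7.16 degrees, less where a joint would pass 70% of its speed; a pose out of reach is approached as far as the arm can. A call with a gripper value outside its range is refused whole. The fingers move at their own pace and stop on an object; "force" is the grip in N (left out, the last holds). Time passes only in rows, so rows that do not move let the fingers close. It gives the time, the measured TCP pose, the force and the opening at its end, in the units of the state.
- env.observe(): the state, without advancing time (a new reading comes with each control period).
- env.get_image(name): name is "scene" or "top"; returns the picture (384x512x3 uint8, red, green, blue); there is no depth.
- env.camera_model(name): a dict with "camera_matrix" (3x3 intrinsics, pixels), "R" (3x3) and "t" (3): a world point X has camera coordinates R X + t. Camera axes: x right, y down, z forward; pixel columns grow to the right and rows downward; lengths in m; the calibration is good to about 2 mm. A picture is of the moment at which its call begins. camera_model takes no time and is no camera call.
- env.close_job(): hands the job in, once; it reports no verdict.
The state is a dict: "time_s": time; "q": joint angles; "qvel": joint speeds; "joint_efforts": joint torques, N m; "position": TCP position; "tool_rot": TCP orientation; "ft_force": force on the tool from outside, world axes, zero at the start; "wrist_torque": the same for the moment, N m; "grip_width": finger opening in m.
Only numpy, scipy, OpenCV 4.12 (cv2) and the standard library are available. Lean on these libraries where they do the work, as an engineer would, in place of code of your own. Each camera call takes 0.05 s, during which the arm holds its last target.

## Working session

There is one attempt and no reset: what is moved stays moved. The work goes in short steps, Python scripts to look and compute and a tool call to move; the robot and the scene stay as the last step left them, time stands still between calls to the robot, and variables do not carry over. Pictures are saved under pics/ and viewed, and the job is handed in when it is done.

Besides the shell and the picture viewer there is one more tool, called after "Emit:" as name(argument=value, ...) on one line, values as JSON. servo_tool: Moves the arm, as the interface text tells. Its arguments: {"type":"object","properties":{"rows":{"type":"array","items":{"type":"number"}},"force":{"type":"number"}},"required":["rows"]}

```bash
mkdir -p pics; ls; python3 - <<'E'
from rig import env
import cv2, numpy as np
for n in ("scene","top"):
    im=env.get_image(n); cv2.imwrite(f"pics/{n}0.png",im[:,:,::-1]); np.save(f"pics/{n}0.npy",im)
    m=env.camera_model(n); print(n,np.round(m["camera_matrix"],1).tolist(),np.round(m["R"],3).tolist(),np.round(m["t"],3).tolist(), (-np.array(m["R"]).T@m["t"]).round(3))
s=env.observe(); print({k:np.round(v,3).tolist() for k,v in s.items()})
E
```

```text
pics
scene [[449.4, 0.0, 251.1], [0.0, 449.4, 196.8], [0.0, 0.0, 1.0]] [[-0.119, 0.993, -0.003], [0.591, 0.068, -0.803], [-0.797, -0.098, -0.595]] [0.022, -0.288, 1.607] [1.454 0.155 0.726]
top [[403.0, 0.0, 251.5], [0.0, 403.0, 187.9], [0.0, 0.0, 1.0]] [[-0.002, -1.0, 0.012], [-0.999, 0.001, -0.045], [0.045, -0.012, -0.999]] [0.046, 0.59, 1.028] [0.542 0.058 1.053]
{'time_s': 0.1, 'q': [-84.358, 21.838, 74.38, -0.0, 83.858, -12.337], 'qvel': [-0.021, -0.095, -0.013, 0.137, -0.057, -0.038], 'joint_efforts': [0.003, -44.922, -23.166, -0.0, 0.004, -0.0], 'position': [0.17, -0.523, 0.231], 'tool_rot': [[-0.951, -0.0, 0.309], [-0.309, 0.001, -0.951], [-0.0, -1.0, -0.001]], 'ft_force': [0.21, 0.004, 0.321], 'wrist_torque': [0.02, 0.019, 0.027], 'grip_width': 0.085}
```

View pics/scene0.png

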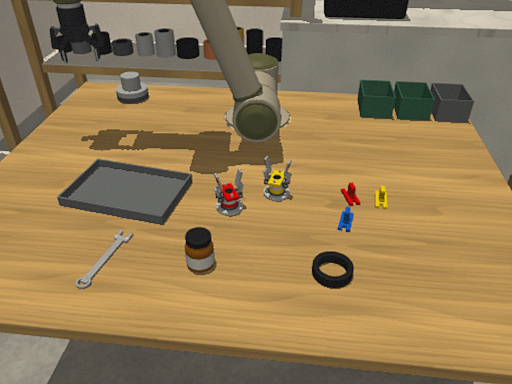

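View pics/top0.png

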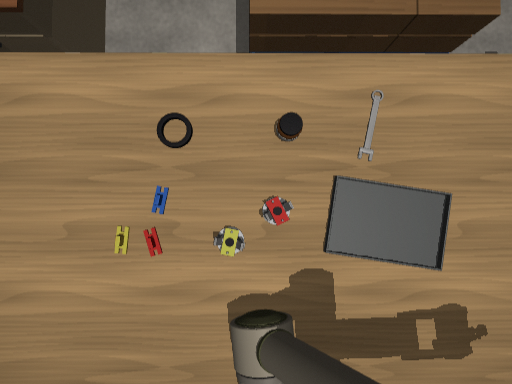

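```bash
cat > h.py <<'E'
import numpy as np, cv2
from rig import env
def model(n):
    m=env.camera_model(n); return np.array(m["camera_matrix"]),np.array(m["R"]),np.array(m["t"])
def ray(n,uv,z):
    K,R,t=model(n); c=-R.T@t; d=R.T@np.linalg.inv(K)@np.array([uv[0],uv[1],1.0]); return c+d*(z-c[2])/d[2]
def proj(n,X):
    K,R,t=model(n); p=K@(R@np.asarray(X,float)+t); return p[:2]/p[2]
def mask(im,col):
    h=cv2.cvtColor(im,cv2.COLOR_RGB2HSV); H,S,V=[h[...,i].astype(int) for i in range(3)]
    if col=="red": return ((H<6)|(H>174))&(S>170)&(V>60)
    if col=="yellow": return (H>24)&(H<36)&(S>150)&(V>60)
    if col=="blue": return (H>100)&(H<125)&(S>150)&(V>60)
def comps(im,col,amin=25):
    n,l,s,c=cv2.connectedComponentsWithStats(mask(im,col).astype(np.uint8),connectivity=8)
    return [(l==i,s[i],c[i]) for i in range(1,n) if s[i,4]>=amin]
def crop(im,u,v,r,name,k=8):
    c=im[max(0,v-r):v+r,max(0,u-r):u+r]; cv2.imwrite(name,cv2.resize(c[:,:,::-1],None,fx=k,fy=k,interpolation=cv2.INTER_CUBIC))
def shot(tag):
    d={}
    for n in ("scene","top"):
        im=env.get_image(n); cv2.imwrite(f"pics/{n}_{tag}.png",im[:,:,::-1]); np.save(f"pics/{n}_{tag}.npy",im); d[n]=im
    return d
E
python3 - <<'E'
from h import *
im=np.load("pics/top0.npy"); sc=np.load("pics/scene0.npy")
for n,I in(("top",im),("scene",sc)):
  for c in("red","yellow","blue"):
    for m,s,ce in comps(I,c): 
        r=cv2.minAreaRect(np.argwhere(m)[:,::-1].astype(np.float32)); print(n,c,s.tolist(),ce.round(1),np.round(r[0],1),np.round(r[1],1),round(r[2],1), [ray(n,r[0],z).round(3)[:2].tolist() for z in(0.008,0.054)])
a=im[180:270,95:305]; cv2.imwrite("pics/topc0.png",cv2.resize(a[:,:,::-1],None,fx=3.8,fy=3.8,interpolation=cv2.INTER_CUBIC))
a=sc[145:245,205:400]; cv2.imwrite("pics/scc0.png",cv2.resize(a[:,:,::-1],None,fx=4,fy=4,interpolation=cv2.INTER_CUBIC))
E
```

```text
top red [266, 197, 23, 28, 257] [277.  210.6] [277.2 210.6] [25.9 13.4] 60.6 [[0.531, -0.021], [0.531, -0.018]]
top red [144, 227, 18, 30, 261] [152.4 241.6] [152.4 241.5] [26.9 12. ] 73.3 [[0.452, 0.301], [0.456, 0.29]]
top yellow [115, 226, 14, 28, 243] [121.4 239.6] [121.2 239.5] [12.1 26.5] 6.0 [[0.457, 0.381], [0.461, 0.366]]
top blue [152, 186, 16, 28, 237] [159.6 199.8] [159.6 199.7] [11.6 25.9] 11.3 [[0.56, 0.283], [0.559, 0.273]]
scene red [341, 183, 19, 23, 207] [350.5 194.7] [351.4 195. ] [23.2 13.4] 60.3 [[0.454, 0.305], [0.518, 0.295]]
scene red [221, 184, 18, 18, 174] [229.4 192.7] [229.2 191.9] [18.4 13.7] 66.8 [[0.478, -0.024], [0.54, -0.013]]
scene red [222, 202, 15, 6, 43] [229.1 205.2] [229.1 204.8] [ 4.6 14.2] 85.9 [[0.535, -0.016], [0.594, -0.005]]
scene yellow [268, 170, 16, 17, 138] [275.9 178.3] [275.8 178. ] [14.1 16.5] 11.3 [[0.396, 0.096], [0.464, 0.1]]
scene yellow [375, 186, 12, 23, 183] [380.7 197.8] [380.5 197. ] [22. 11.] 90.0 [[0.454, 0.381], [0.518, 0.367]]
scene yellow [269, 189, 15, 5, 36] [275.9 191.3] [275.9 191.4] [14.1  3.9] 5.2 [[0.461, 0.101], [0.524, 0.105]]
scene blue [338, 207, 15, 25, 213] [345.7 219.7] [345.9 218.7] [11.4 23.8] 14.0 [[0.558, 0.285], [0.615, 0.277]]
```

View pics/topc0.png

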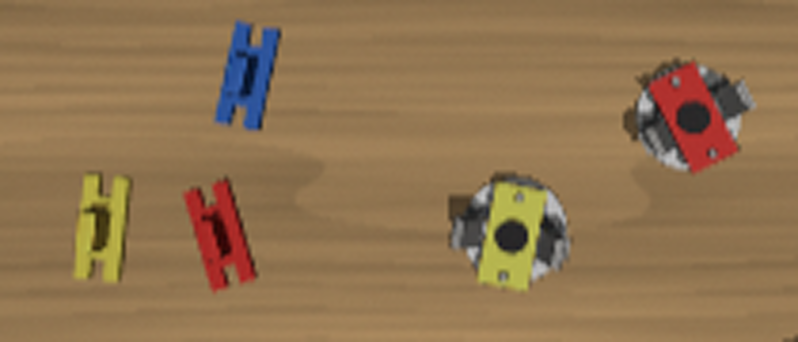

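View pics/scc0.png

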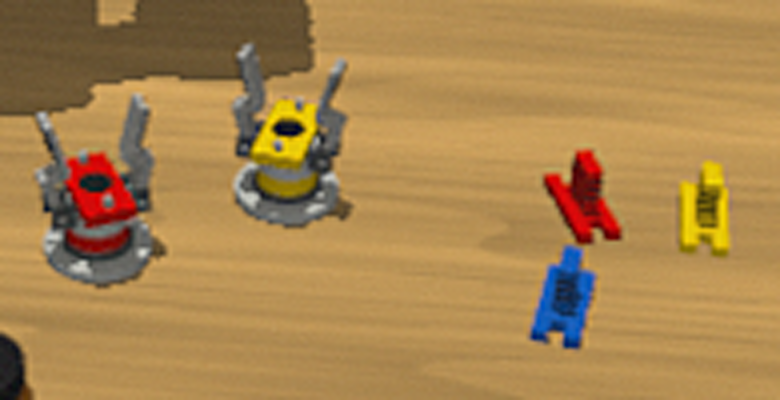

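```bash
cat >> h.py <<'E'
def mask(im,col):
    h=cv2.cvtColor(im,cv2.COLOR_RGB2HSV); H,S,V=[h[...,i].astype(int) for i in range(3)]
    if col=="red": return ((H<8)|(H>172))&(S>150)&(V>50)
    if col=="yellow": return (H>23)&(H<38)&(S>125)&(V>60)
    if col=="blue": return (H>100)&(H<125)&(S>150)&(V>60)
def plate(n,m,z):
    # cast the mask's contour onto plane z, fit a rectangle in mm
    k=cv2.morphologyEx(m.astype(np.uint8),cv2.MORPH_CLOSE,np.ones((7,7)))
    c,_=cv2.findContours(k,cv2.RETR_EXTERNAL,cv2.CHAIN_APPROX_NONE); c=max(c,key=len)[:,0]
    P=np.array([ray(n,p,z)[:2] for p in c],np.float32)*1000
    (cx,cy),(w,h),a=cv2.minAreaRect(P)
    if h>w: a+=90; w,h=h,w
    return np.round([cx,cy],1),np.round([w,h],1),round(a%180,1)
E
python3 - <<'E'
from h import *
im=np.load("pics/top0.npy"); sc=np.load("pics/scene0.npy")
for n,I in(("top",im),("scene",sc)):
  for c in("red","yellow","blue"):
    for m,s,ce in comps(I,c): print(n,c,s.tolist(),"z8",plate(n,m,.008),"z54",plate(n,m,.054))
# crate
print([ray("top",p,0.028).round(3)[:2].tolist() for p in((335,177),(451,193),(442,270),(324,252))])
E
```

```text
top red [266, 196, 23, 30, 281] z8 (array([531. , -20.1]), array([67.1, 34.9]), 26.4) z54 (array([531.5, -16.6]), array([64.2, 33.3]), 26.4)
top red [143, 227, 19, 30, 302] z8 (array([451.9, 300.7]), array([69.5, 31.6]), 16.9) z54 (array([455.9, 290. ]), array([66.4, 30.2]), 16.9)
top yellow [115, 226, 14, 28, 260] z8 (array([458.1, 380.4]), array([69.7, 31.2]), 174.4) z54 (array([461.8, 366.2]), array([66.6, 29.8]), 174.4)
top yellow [221, 228, 17, 29, 287] z8 (array([450.7, 103. ]), array([68.5, 35.4]), 168.7) z54 (array([454.7, 101.1]), array([65.4, 33.9]), 168.7)
top blue [152, 186, 16, 28, 237] z8 (array([559.5, 282.9]), array([66.8, 29.9]), 168.6) z54 (array([558.8, 273. ]), array([63.8, 28.6]), 168.6)
scene red [221, 183, 18, 19, 186] z8 (array([477.2, -25.5]), array([78.2, 38.4]), 25.9) z54 (array([539.9, -13.9]), array([73.2, 36. ]), 25.9)
scene red [341, 183, 19, 23, 222] z8 (array([448.3, 299.4]), array([100.6,  39.1]), 7.3) z54 (array([512.8, 290.2]), array([94.2, 36.6]), 7.3)
scene red [222, 202, 15, 6, 49] z8 (array([533.3, -16.5]), array([37.3, 21.5]), 96.6) z54 (array([592.4,  -5.5]), array([34.9, 20.1]), 96.6)
scene yellow [267, 170, 17, 18, 177] z8 (array([395.7,  97.3]), array([81.6, 38.7]), 169.5) z54 (array([463.6, 101. ]), array([76.4, 36.3]), 169.5)
scene yellow [375, 185, 12, 24, 224] z8 (array([449. , 382.2]), array([105.9,  29.2]), 174.4) z54 (array([513.4, 367.6]), array([99.1, 27.3]), 174.4)
scene yellow [269, 188, 15, 6, 51] z8 (array([456.4, 101.8]), array([38.8, 23.4]), 96.6) z54 (array([520.4, 105.3]), array([36.3, 21.9]), 96.6)
scene blue [338, 207, 15, 25, 213] z8 (array([556.2, 285.2]), array([96.9, 27.6]), 169.1) z54 (array([613.8, 276.9]), array([90.7, 25.8]), 169.1)
[[0.617, -0.168], [0.575, -0.465], [0.38, -0.438], [0.426, -0.138]]
```

Emit:
servo_tool(rows=[0.6, 0.025, 0.032, 0, 0, 0, 0, 0.6, 0.025, 0.032, 0, 0, 0, 0, 0.6, 0.025, 0.032, 0, 0, 0, 0, 0.6, 0.025, 0.032, 0, 0, 0, 0, 0.6, 0.025, 0.032, 0, 0, 0, 0, 0.6, 0.025, 0.032, 0, 0, 0, 0, 0.6, 0.025, 0.032, 0, 0, 0, 0, 0.6, 0.025, 0.032, 0, 0, 0, 0, 0.6, 0.025, 0.032, 0, 0, 0, 0, 0.6, 0.025, 0.032, 0, 0, 0, 0], force=20)

```text
time_s: 0.93
position: [0.4205, -0.2012, 0.2312]
tool_rot: [[-0.951, -0.0, 0.309], [-0.309, 0.0, -0.951], [0.0, -1.0, -0.0]]
ft_force: [0.3, -0.2, 0.7]
grip_width: 0.0509
```

Emit:
servo_tool(rows=[0.6, 0.003, 0.04, -0.004, 0, 0, -0.1, 0.6, 0.003, 0.04, -0.004, 0, 0, -0.1, 0.6, 0.003, 0.04, -0.004, 0, 0, -0.1, 0.6, 0.003, 0.04, -0.004, 0, 0, -0.1, 0.6, 0.003, 0.04, -0.004, 0, 0, -0.1, 0.6, 0.003, 0.04, -0.004, 0, 0, -0.1, 0.6, 0.003, 0.04, -0.004, 0, 0, -0.1, 0.6, 0.003, 0.04, -0.004, 0, 0, -0.1, 0.6, 0.003, 0.04, -0.004, 0, 0, -0.1, 0.6, 0.003, 0.04, -0.004, 0, 0, -0.1])

```text
time_s: 1.77
position: [0.4493, 0.199, 0.191]
tool_rot: [[-0.956, -0.0, 0.292], [-0.292, -0.0, -0.956], [0.0, -1.0, -0.0]]
ft_force: [0.5, -0.3, -0.4]
grip_width: 0.0515
```

Emit:
servo_tool(rows=[0.6, 0.001, 0.033, -0.03, 0, 0, 0, 0.6, 0.001, 0.033, -0.03, 0, 0, 0, 0.6, 0, 0.035, -0.01, 0, 0, 0, 0.6, 0, 0, 0, 0, 0, 0, 0.6, 0, 0, 0, 0, 0, 0])

```text
time_s: 2.18
position: [0.4509, 0.2946, 0.1242]
tool_rot: [[-0.956, -0.002, 0.295], [-0.295, -0.001, -0.956], [0.002, -1.0, 0.0]]
ft_force: [-1.4, -0.9, -0.1]
grip_width: 0.0508
```

Emit:
servo_tool(rows=[0.6, 0.001, 0.006, -0.03, 0, 0, 0, 0.6, 0, 0, -0.03, 0, 0, 0, 0.6, 0, 0, -0.03, 0, 0, 0, 0.6, 0, 0, -0.01, 0, 0, 0, 0.6, 0, 0, -0.009, 0, 0, 0, 0.6, 0, 0, 0, 0, 0, 0])

```text
time_s: 2.68
position: [0.4528, 0.2988, 0.016]
tool_rot: [[-0.957, -0.001, 0.291], [-0.291, -0.0, -0.957], [0.001, -1.0, 0.0]]
ft_force: [-0.7, -0.4, -0.4]
grip_width: 0.0508
```

```bash
python3 - <<'E'
from h import *
d=shot("a"); s=env.observe(); print(s["position"],s["ft_force"])
a=d["top"][190:290,90:220]; b=d["scene"][130:250,290:430]
cv2.imwrite("pics/a2.png",np.hstack([cv2.resize(x[:,:,::-1],(400,340),interpolation=cv2.INTER_CUBIC) for x in(a,b)]))
E
```

```text
[0.45348953 0.29942701 0.01758392] [-0.69615916  0.46241668  0.06340703]
```

View pics/a2.png

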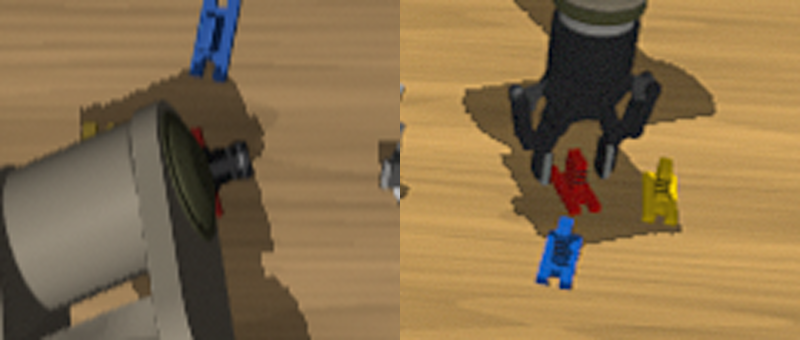

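Emit:
servo_tool(rows=[0.6, -0.001, 0, -0.004, 0, 0, 0, 0.1, 0, 0, 0, 0, 0, 0, 0.1, 0, 0, 0, 0, 0, 0, 0.1, 0, 0, 0, 0, 0, 0, 0.1, 0, 0, 0, 0, 0, 0, 0.1, 0, 0, 0, 0, 0, 0, 0.1, 0, 0, 0, 0, 0, 0])

```text
time_s: 3.37
position: [0.4519, 0.2997, 0.0128]
tool_rot: [[-0.956, 0.001, 0.292], [-0.292, 0.0, -0.956], [-0.001, -1.0, -0.0]]
ft_force: [0.1, -1.1, 6.0]
grip_width: 0.0121
```

```bash
python3 - <<'E'
from h import *
for i in range(4):
    env.get_image("top"); s=env.observe(); print(s["position"].round(4) if hasattr(s["position"],'round') else s["position"],np.round(s["ft_force"],1),s["grip_width"])
E
```

```text
[0.4519 0.2997 0.0128] [-1.2 -0.   6.2] 0.01171035504346155
[0.4519 0.2997 0.0128] [-0.9 -0.5  5.8] 0.011690049098057162
[0.4519 0.2997 0.0128] [-0.7  0.1  6.5] 0.011387532222789374
[0.4519 0.2996 0.0128] [-0.7 -0.3  5.3] 0.011575004336307378
```

```bash
python3 - <<'E'
from h import *
print(np.round(env.observe()["q"],1))
E
```

```text
[21.  35.8 91.8  0.  52.4 94. ]
```

Emit:
servo_tool(rows=[0.6, 0, 0, 0.001, 0, 0, 0, 0.6, 0, 0, 0.001, 0, 0, 0, 0.6, 0, 0, 0.001, 0, 0, 0])

```text
time_s: 3.82
position: [0.4515, 0.2995, 0.0152]
tool_rot: [[-0.956, -0.0, 0.292], [-0.292, -0.0, -0.956], [0.0, -1.0, 0.0]]
ft_force: [0.4, -0.2, 1.1]
grip_width: 0.0475
```

Emit:
servo_tool(rows=[0.6, 0, 0, 0, 0, 0, 6.92, 0.6, 0, 0, 0, 0, 0, 6.92, 0.6, 0, 0, 0, 0, 0, 6.92, 0.6, 0, 0, 0, 0, 0, 6.92, 0.6, 0, 0, 0, 0, 0, 6.92, 0.6, 0, 0, 0, 0, 0, 6.92, 0.6, 0, 0, 0, 0, 0, 6.92, 0.6, 0, 0, 0, 0, 0, 6.92, 0.6, 0, 0, 0, 0, 0, 6.92, 0.6, 0, 0, 0, 0, 0, 6.92])

```text
time_s: 4.65
position: [0.4516, 0.2995, 0.0152]
tool_rot: [[-0.061, -0.0, 0.998], [-0.998, -0.0, -0.061], [0.0, -1.0, -0.0]]
ft_force: [-0.3, -0.5, 0.1]
grip_width: 0.0515
```

Emit:
servo_tool(rows=[0.6, 0, 0, 0, 0, 0, 6.92, 0.6, 0, 0, 0, 0, 0, 6.92, 0.6, 0, 0, 0, 0, 0, 6.92, 0.6, 0, 0, 0, 0, 0, 0, 0.2, 0, 0, 0, 0, 0, 0, 0.2, 0, 0, 0, 0, 0, 0, 0.2, 0, 0, 0, 0, 0, 0, 0.2, 0, 0, 0, 0, 0, 0, 0.2, 0, 0, 0, 0, 0, 0], force=30)

```text
time_s: 5.4
position: [0.4517, 0.2996, 0.0154]
tool_rot: [[0.29, 0.0, 0.957], [-0.957, 0.0, 0.29], [-0.0, -1.0, 0.0]]
ft_force: [-0.2, 0.8, 1.0]
grip_width: 0.0256
```

Emit:
servo_tool(rows=[0.2, 0, 0, 0.02, 0, 0, 0, 0.2, 0, 0, 0.035, 0, 0, 0, 0.2, 0, 0, 0.04, 0, 0, 0, 0.2, 0, 0, 0.04, 0, 0, 0, 0.2, 0, 0, 0.04, 0, 0, 0, 0.2, 0, 0, 0, 0, 0, 0])

```text
time_s: 5.9
position: [0.454, 0.3006, 0.1978]
tool_rot: [[0.291, 0.012, 0.957], [-0.957, 0.005, 0.291], [-0.001, -1.0, 0.013]]
ft_force: [0.6, -0.2, 0.3]
grip_width: 0.0254
```

```bash
cat >> h.py <<'E'
def look(tag,cols=("red","yellow","blue")):
    d=shot(tag); s=env.observe(); print(s["time_s"],np.round(s["position"],4),np.round(s["grip_width"],4),np.round(s["ft_force"],1),"q6",round(s["q"][5],1))
    for c in cols:
        for m,st,ce in comps(d["top"],c,60): print(c,st[4],"z8",plate("top",m,.008),"z54",plate("top",m,.054))
    return d
E
python3 - <<'E'
from h import *
d=look("b"); 
E
```

```text
6.0 [0.4518 0.2996 0.1913] 0.0259 [-0.5  0.6 -1. ] q6 4.1
red 283 z8 (array([531. , -20.1]), array([67.1, 34.9]), 26.4) z54 (array([531.5, -16.6]), array([64.2, 33.3]), 26.4)
red 210 z8 (array([438.4, 342.1]), array([84.3, 27.4]), 17.0) z54 (array([443. , 329.6]), array([80.6, 26.2]), 17.0)
yellow 289 z8 (array([450.5, 103.1]), array([69. , 35.4]), 168.7) z54 (array([454.5, 101.1]), array([65.9, 33.9]), 168.7)
blue 237 z8 (array([559.8, 282.9]), array([66.3, 29.9]), 168.6) z54 (array([559., 273.]), array([63.4, 28.6]), 168.6)
```

View pics/scene_b.png

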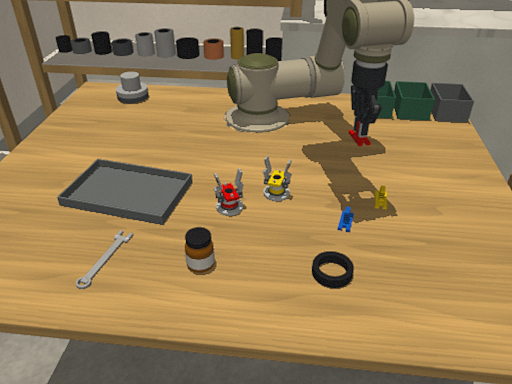

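Emit:
servo_tool(rows=[0.2, 0.008, -0.0317, 0, 0, 0, 0.95, 0.2, 0.008, -0.0317, 0, 0, 0, 0.95, 0.2, 0.008, -0.0317, 0, 0, 0, 0.95, 0.2, 0.008, -0.0317, 0, 0, 0, 0.95, 0.2, 0.008, -0.0317, 0, 0, 0, 0.95, 0.2, 0.008, -0.0317, 0, 0, 0, 0.95, 0.2, 0.008, -0.0317, 0, 0, 0, 0.95, 0.2, 0.008, -0.0317, 0, 0, 0, 0.95, 0.2, 0.008, -0.0317, 0, 0, 0, 0.95, 0.2, 0.008, -0.0317, 0, 0, 0, 0.95])

```text
time_s: 6.83
position: [0.531, -0.019, 0.1883]
tool_rot: [[0.445, -0.004, 0.895], [-0.895, 0.001, 0.445], [-0.003, -1.0, -0.003]]
ft_force: [0.2, 0.7, -0.8]
grip_width: 0.0255
```

Emit:
servo_tool(rows=[0.2, -0.0005, 0, -0.02, 0, 0, 0, 0.2, 0, 0, -0.03, 0, 0, 0, 0.2, 0, 0, -0.02, 0, 0, 0, 0.2, 0, 0, 0, 0, 0, 0, 0.2, 0, 0, 0, 0, 0, 0])

```text
time_s: 7.25
position: [0.5303, -0.0173, 0.1188]
tool_rot: [[0.445, -0.004, 0.896], [-0.896, 0.001, 0.445], [-0.003, -1.0, -0.003]]
ft_force: [0.2, 0.3, -0.4]
grip_width: 0.0254
```

```bash
python3 - <<'E'
from h import *
d=look("c",())
a=d["top"][160:260,220:340]; b=d["scene"][110:230,170:310]
cv2.imwrite("pics/c2.png",np.hstack([cv2.resize(x[:,:,::-1],(400,340),interpolation=cv2.INTER_CUBIC) for x in(a,b)]))
E
```

```text
7.35 [ 0.5315 -0.0174  0.1209] 0.0257 [ 0.4  0.  -0.4] q6 -41.1
```

View pics/c2.png

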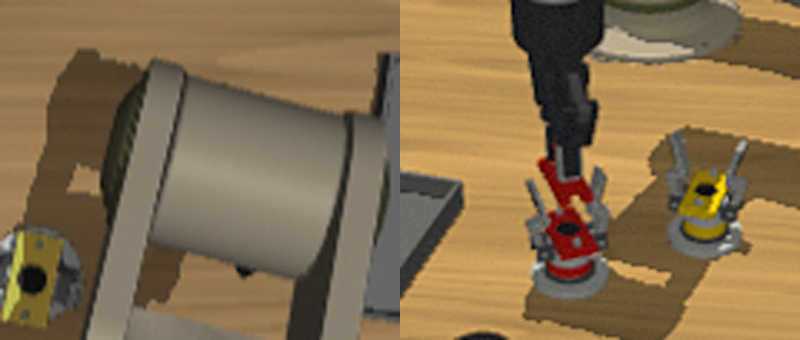

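Emit:
servo_tool(rows=[0.2, 0, 0, -0.015, 0, 0, 0, 0.2, 0, 0, -0.015, 0, 0, 0, 0.2, 0, 0, -0.011, 0, 0, 0, 0.2, 0, 0, 0, 0, 0, 0, 0.2, 0, 0, 0, 0, 0, 0])

```text
time_s: 7.77
position: [0.5315, -0.0174, 0.0801]
tool_rot: [[0.445, 0.001, 0.895], [-0.895, -0.0, 0.445], [0.001, -1.0, 0.001]]
ft_force: [-0.1, -0.5, -1.1]
grip_width: 0.0253
```

Emit:
servo_tool(rows=[0.2, 0, 0, -0.002, 0, 0, 0, 0.2, 0, 0, -0.002, 0, 0, 0, 0.2, 0, 0, 0, 0, 0, 0, 0.2, 0, 0, 0, 0, 0, 0])

```text
time_s: 8.1
position: [0.5313, -0.0175, 0.0757]
tool_rot: [[0.445, 0.001, 0.895], [-0.895, -0.0, 0.445], [0.0, -1.0, 0.0]]
ft_force: [0.2, -0.2, -0.8]
grip_width: 0.0256
```

Emit:
servo_tool(rows=[0.2, 0, 0, -0.002, 0, 0, 0, 0.2, 0, 0, -0.001, 0, 0, 0, 0.2, 0, 0, 0, 0, 0, 0, 0.2, 0, 0, 0, 0, 0, 0])

```text
time_s: 8.43
position: [0.5311, -0.0174, 0.0722]
tool_rot: [[0.445, -0.0, 0.895], [-0.895, 0.0, 0.445], [-0.0, -1.0, -0.0]]
ft_force: [-0.2, 1.1, -1.1]
grip_width: 0.0254
```

Emit:
servo_tool(rows=[0.2, 0, 0, -0.002, 0, 0, 0, 0.2, 0, 0, -0.001, 0, 0, 0, 0.2, 0, 0, 0, 0, 0, 0, 0.2, 0, 0, 0, 0, 0, 0])

```text
time_s: 8.77
position: [0.5311, -0.0174, 0.0694]
tool_rot: [[0.445, -0.0, 0.895], [-0.895, 0.0, 0.445], [-0.0, -1.0, -0.0]]
ft_force: [-1.0, 0.8, 1.5]
grip_width: 0.0252
```

Emit:
servo_tool(rows=[0.2, 0, 0, -0.001, 0, 0, 0, 0.2, 0, 0, 0, 0, 0, 0, 0.2, 0, 0, 0, 0, 0, 0])

```text
time_s: 9.02
position: [0.5311, -0.0174, 0.0693]
tool_rot: [[0.445, 0.001, 0.895], [-0.895, -0.0, 0.445], [0.001, -1.0, 0.0]]
ft_force: [-3.6, 2.2, 12.1]
grip_width: 0.0257
```

Emit:
servo_tool(rows=[0.6, 0, 0, 0.001, 0, 0, 0, 0.6, 0, 0, 0, 0, 0, 0, 0.6, 0, 0, 0, 0, 0, 0, 0.6, 0, 0, 0.02, 0, 0, 0, 0.6, 0, 0, 0.03, 0, 0, 0, 1, 0, 0, 0.015, 0, 0, -6, 1, 0, 0, 0, 0, 0, -7, 1, 0, 0, 0, 0, 0, -7, 1, 0, 0, 0, 0, 0, -7, 1, 0, 0, 0, 0, 0, -7])

```text
time_s: 9.85
position: [0.5311, -0.0176, 0.1341]
tool_rot: [[-0.138, -0.0, 0.99], [-0.99, -0.0, -0.138], [0.0, -1.0, -0.0]]
ft_force: [0.9, -0.3, -1.3]
grip_width: 0.085
```

Emit:
servo_tool(rows=[1, 0, 0, 0, 0, 0, -7, 1, 0, 0, 0, 0, 0, -7, 1, 0, 0, 0, 0, 0, -7, 1, 0, 0, 0, 0, 0, -7, 1, 0, 0, 0, 0, 0, -7, 1, 0, 0, 0, 0, 0, -7, 1, 0, 0, 0, 0, 0, -7, 1, 0, 0, 0, 0, 0, -7, 1, 0, 0, 0, 0, 0, 0])

```text
time_s: 10.6
position: [0.5311, -0.0175, 0.134]
tool_rot: [[-0.897, -0.0, 0.441], [-0.441, 0.0, -0.897], [0.0, -1.0, -0.0]]
ft_force: [-0.4, -0.1, 0.7]
grip_width: 0.0857
```

```bash
python3 - <<'E'
from h import *
d=look("d",())
a=d["top"][160:260,220:340]; b=d["scene"][110:230,170:310]
cv2.imwrite("pics/d2.png",np.hstack([cv2.resize(x[:,:,::-1],(400,340),interpolation=cv2.INTER_CUBIC) for x in(a,b)]))
E
```

```text
10.7 [ 0.5311 -0.0175  0.1341] 0.0853 [-0.3 -0.2  0.9] q6 48.7
```

View pics/d2.png

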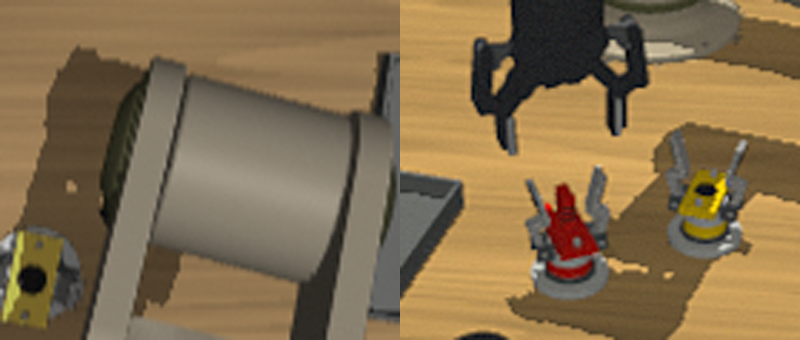

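Emit:
servo_tool(rows=[1, 0, 0, -0.02, 0, 0, 0, 1, 0, 0, -0.02, 0, 0, 0, 1, 0, 0, -0.011, 0, 0, 0, 1, 0, 0, 0, 0, 0, 0, 0.6, 0, 0, 0, 0, 0, 0, 0.4, 0, 0, 0, 0, 0, 0, 0.3, 0, 0, 0, 0, 0, 0, 0.3, 0, 0, 0, 0, 0, 0, 0.3, 0, 0, 0, 0, 0, 0, 0.3, 0, 0, 0, 0, 0, 0], force=30)

```text
time_s: 11.53
position: [0.532, -0.0172, 0.0855]
tool_rot: [[-0.895, 0.004, 0.446], [-0.446, -0.0, -0.895], [-0.003, -1.0, 0.002]]
ft_force: [-1.5, 3.6, 11.8]
grip_width: 0.0292
```

Emit:
servo_tool(rows=[0.2, 0, 0, 0, 0, 0, 0, 0.2, 0, 0, 0, 0, 0, 0, 0.2, 0, 0, 0, 0, 0, 0, 0.2, 0, 0, 0, 0, 0, 0])

```text
time_s: 11.87
position: [0.532, -0.0172, 0.0855]
tool_rot: [[-0.895, 0.004, 0.446], [-0.446, -0.0, -0.895], [-0.003, -1.0, 0.002]]
ft_force: [-1.4, 2.9, 10.2]
grip_width: 0.0291
```

```bash
python3 - <<'E'
from h import *
d=look("e",())
a=d["top"][160:260,220:340]; b=d["scene"][110:230,170:310]
cv2.imwrite("pics/e2.png",np.hstack([cv2.resize(x[:,:,::-1],(400,340),interpolation=cv2.INTER_CUBIC) for x in(a,b)]))
E
```

```text
11.9667 [ 0.532  -0.0172  0.0855] 0.0292 [-2.7  3.9 10.6] q6 48.8
```

View pics/e2.png

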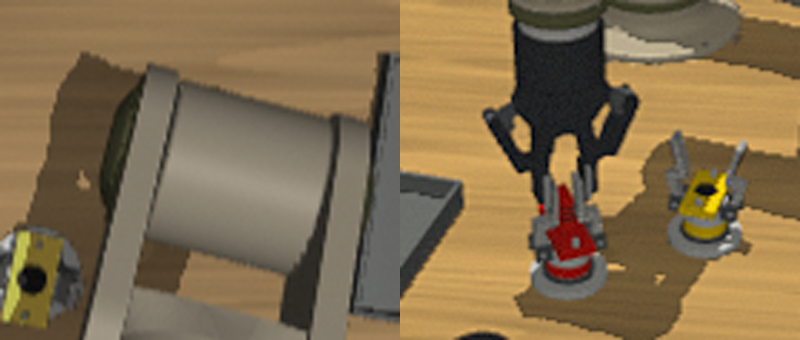

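Emit:
servo_tool(rows=[0.7, 0, 0, 0, 0, 0, 0, 0.7, 0, 0, 0, 0, 0, 0, 0.7, 0, 0, 0, 0, 0, 0, 0.7, 0, 0, 0, 0, 0, 0, 0.7, 0, 0, 0, 0, 0, 0])

```text
time_s: 12.38
position: [0.5312, -0.0176, 0.0833]
tool_rot: [[-0.895, 0.0, 0.445], [-0.445, -0.0, -0.895], [0.0, -1.0, 0.0]]
ft_force: [0.5, -2.0, 0.0]
grip_width: 0.0596
```

```bash
python3 - <<'E'
from h import *
d=look("f",())
b=d["scene"][140:220,180:300]
cv2.imwrite("pics/f2.png",cv2.resize(b[:,:,::-1],(780,520),interpolation=cv2.INTER_CUBIC))
E
```

```text
12.4833 [ 0.5312 -0.0175  0.0832] 0.0598 [-0.2  0.1 -0.1] q6 48.9
```

View pics/f2.png

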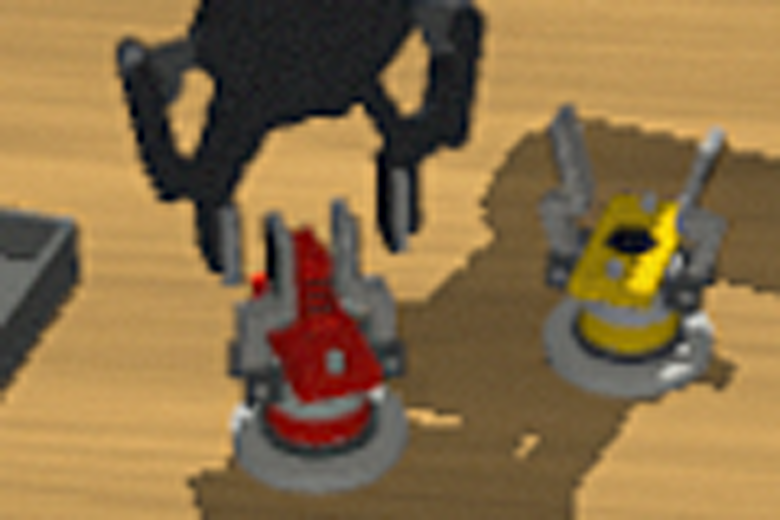

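Emit:
servo_tool(rows=[0.3, 0, 0, 0, 0, 0, 0, 0.2, 0, 0, 0, 0, 0, 0, 0.2, 0, 0, 0, 0, 0, 0, 0.2, 0, 0, 0, 0, 0, 0, 0.2, 0, 0, 0.005, 0, 0, 0, 0.2, 0, 0, 0.015, 0, 0, 0, 0.2, 0, 0, 0.02, 0, 0, 0, 0.2, 0, 0, 0.02, 0, 0, 0, 0.2, 0, 0, 0, 0, 0, 0], force=30)

```text
time_s: 13.23
position: [0.5325, -0.0178, 0.1463]
tool_rot: [[-0.895, 0.005, 0.445], [-0.445, -0.002, -0.895], [-0.004, -1.0, 0.004]]
ft_force: [0.6, -0.2, -4.2]
grip_width: 0.0291
```

```bash
python3 - <<'E'
from h import *
d=look("g",("yellow",))
b=d["scene"][120:220,170:320]
cv2.imwrite("pics/g2.png",cv2.resize(b[:,:,::-1],(780,520),interpolation=cv2.INTER_CUBIC))
E
```

```text
13.3333 [ 0.5308 -0.0175  0.1428] 0.0293 [ 0.6  0.1 -5.4] q6 48.9
yellow 262 z8 (array([458.1, 380.5]), array([69.7, 31.4]), 174.4) z54 (array([461.8, 366.3]), array([66.6, 30.1]), 174.4)
yellow 70 z8 (array([452.4, 115.1]), array([67.9, 11.1]), 168.7) z54 (array([456.3, 112.6]), array([64.9, 10.6]), 168.7)
```

View pics/g2.png

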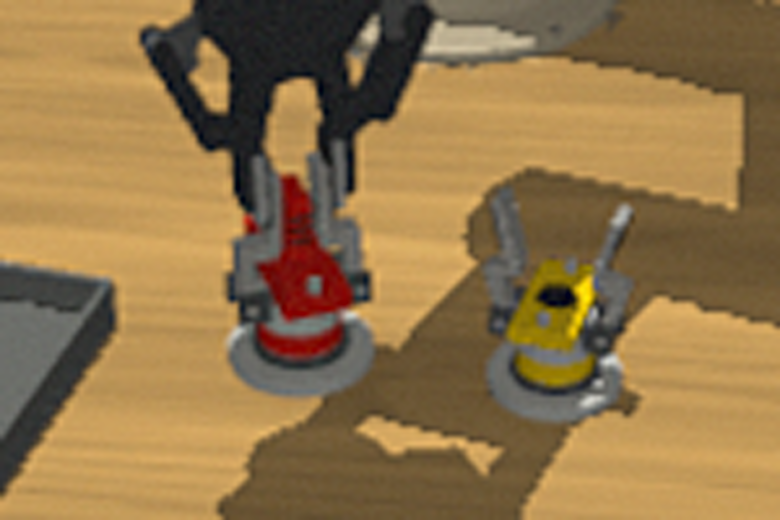

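Emit:
servo_tool(rows=[0.2, -0.004, -0.02, 0, 0, 0, 0, 0.2, -0.004, -0.036, 0, 0, 0, 0, 0.2, -0.004, -0.037, 0, 0, 0, 0, 0.2, -0.004, -0.037, 0, 0, 0, 0, 0.2, -0.004, -0.037, 0, 0, 0, 0, 0.2, -0.004, -0.037, 0, 0, 0, 0, 0.2, -0.004, -0.037, 0, 0, 0, 0, 0.2, -0.004, -0.037, 0, 0, 0, 0, 0.2, -0.004, -0.037, 0, 0, 0, 0, 0.2, -0.004, -0.037, 0, 0, 0, 0])

```text
time_s: 14.17
position: [0.4899, -0.3707, 0.1409]
tool_rot: [[-0.896, -0.003, 0.445], [-0.445, 0.003, -0.896], [0.001, -1.0, -0.004]]
ft_force: [-0.0, -0.7, -5.8]
grip_width: 0.029
```

Emit:
servo_tool(rows=[0.2, 0, 0, 0, 0, 0, 0, 0.2, 0, 0, -0.015, 0, 0, 0, 0.2, 0, 0, -0.02, 0, 0, 0, 0.2, 0, 0, -0.012, 0, 0, 0, 0.2, 0, 0, 0, 0, 0, 0, 0.2, 0, 0, 0, 0, 0, 0])

```text
time_s: 14.67
position: [0.4906, -0.3689, 0.0946]
tool_rot: [[-0.895, -0.002, 0.445], [-0.445, 0.003, -0.895], [0.001, -1.0, -0.004]]
ft_force: [1.1, -0.5, -4.6]
grip_width: 0.0293
```

```bash
python3 - <<'E'
from h import *
d=look("i",("red","yellow",))
b=d["scene"][130:230,40:220]
cv2.imwrite("pics/i2.png",cv2.resize(b[:,:,::-1],(790,440),interpolation=cv2.INTER_CUBIC))
E
```

```text
14.7667 [ 0.4913 -0.3696  0.0965] 0.0294 [-0.5 -1.  -5.9] q6 15.6
red 191 z8 (array([ 500.7, -387.3]), array([51.6, 41.5]), 116.1) z54 (array([ 502.6, -367.7]), array([49.3, 39.7]), 116.1)
yellow 264 z8 (array([458. , 380.4]), array([69.6, 31.8]), 175.5) z54 (array([461.7, 366.2]), array([66.5, 30.4]), 175.5)
yellow 288 z8 (array([450.5, 103.1]), array([68.9, 35.4]), 168.7) z54 (array([454.5, 101.1]), array([65.9, 33.9]), 168.7)
```

View pics/i2.png

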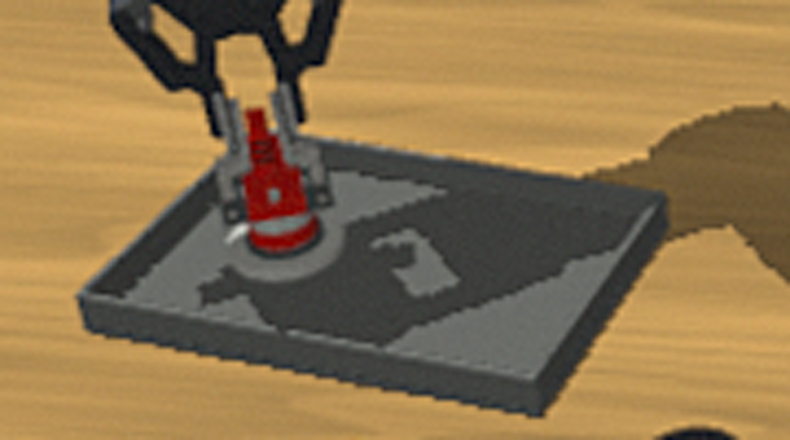

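Emit:
servo_tool(rows=[0.2, 0, 0, -0.003, 0, 0, 0, 0.2, 0, 0, -0.003, 0, 0, 0, 0.2, 0, 0, -0.001, 0, 0, 0, 0.2, 0, 0, 0, 0, 0, 0, 0.2, 0, 0, 0, 0, 0, 0])

```text
time_s: 15.18
position: [0.4912, -0.3695, 0.0895]
tool_rot: [[-0.895, 0.0, 0.445], [-0.445, -0.0, -0.895], [-0.0, -1.0, 0.0]]
ft_force: [-0.4, -1.3, -3.6]
grip_width: 0.0291
```

Emit:
servo_tool(rows=[0.2, 0, 0, -0.001, 0, 0, 0, 0.2, 0, 0, 0, 0, 0, 0, 0.2, 0, 0, 0, 0, 0, 0])

```text
time_s: 15.43
position: [0.4912, -0.3699, 0.0892]
tool_rot: [[-0.895, 0.001, 0.445], [-0.445, -0.001, -0.895], [-0.0, -1.0, 0.002]]
ft_force: [-1.7, -0.4, 5.6]
grip_width: 0.0293
```

Emit:
servo_tool(rows=[0.8, 0, 0, 0, 0, 0, 0, 0.8, 0, 0, 0, 0, 0, 0, 0.8, 0, 0, 0, 0, 0, 0, 0.8, 0, 0, 0, 0, 0, 0, 0.8, 0, 0, 0.02, 0, 0, 0, 0.8, 0, 0, 0.03, 0, 0, 0, 0.8, 0, 0, 0.03, 0, 0, 0, 0.6, 0, 0, 0.03, 0, 0, 0, 0.6, 0, 0.039, 0, 0, 0, -3, 0.6, 0, 0.039, 0, 0, 0, -3])

```text
time_s: 16.27
position: [0.4914, -0.2921, 0.1996]
tool_rot: [[-0.939, 0.003, 0.345], [-0.345, -0.003, -0.939], [-0.002, -1.0, 0.003]]
ft_force: [0.4, 0.9, -0.1]
grip_width: 0.0511
```

Emit:
servo_tool(rows=[0.6, -0.002, 0.039, 0, 0, 0, -3, 0.6, -0.002, 0.039, 0, 0, 0, -3, 0.6, -0.002, 0.039, 0, 0, 0, -3, 0.6, -0.002, 0.039, 0, 0, 0, -3, 0.6, -0.002, 0.039, 0, 0, 0, -3, 0.6, -0.002, 0.039, 0, 0, 0, -3, 0.6, -0.002, 0.039, 0, 0, 0, -3, 0.6, -0.002, 0.039, 0, 0, 0, -3, 0.6, -0.002, 0.039, 0, 0, 0, -2, 0.6, -0.002, 0.039, 0, 0, 0, 0])

```text
time_s: 17.1
position: [0.4707, 0.1005, 0.1984]
tool_rot: [[-0.995, 0.0, -0.099], [0.099, 0.0, -0.995], [-0.0, -1.0, -0.0]]
ft_force: [0.5, -0.6, -0.6]
grip_width: 0.0512
```

Emit:
servo_tool(rows=[0.6, -0.002, 0.039, 0, 0, 0, 0, 0.6, -0.002, 0.039, 0, 0, 0, 0, 0.6, -0.002, 0.039, 0, 0, 0, 0, 0.6, -0.002, 0.039, 0, 0, 0, 0, 0.6, -0.002, 0.039, 0, 0, 0, 0, 0.6, -0.002, 0.039, 0, 0, 0, 0, 0.6, -0.001, 0.03, 0, 0, 0, 0, 0.6, 0, 0, 0, 0, 0, 0, 0.6, 0, 0, 0, 0, 0, 0])

```text
time_s: 17.85
position: [0.4576, 0.3637, 0.1977]
tool_rot: [[-0.996, -0.001, -0.094], [0.094, -0.0, -0.996], [0.001, -1.0, 0.0]]
ft_force: [-0.7, -1.6, 0.9]
grip_width: 0.0513
```

```bash
python3 - <<'E'
from h import *
d=look("j")
s=env.observe();R=np.array(s["tool_rot"]); print("jaw",np.degrees(np.arctan2(R[1,2],R[0,2])))
E
```

```text
17.95 [0.4581 0.362  0.1981] 0.0509 [-0.6  0.2  1.1] q6 122.3
red 321 z8 (array([ 488.1, -396.8]), array([76.2, 43.4]), 28.4) z54 (array([ 490.5, -376.7]), array([72.9, 41.5]), 28.4)
yellow 287 z8 (array([450.7, 103. ]), array([68.5, 35.4]), 168.7) z54 (array([454.7, 101.1]), array([65.4, 33.9]), 168.7)
yellow 62 z8 (array([445.9, 372. ]), array([35.7, 12.8]), 0.7) z54 (array([450.1, 358.2]), array([34.1, 12.2]), 0.7)
blue 236 z8 (array([559.6, 283.1]), array([66.8, 29.4]), 168.5) z54 (array([558.8, 273.2]), array([63.8, 28.1]), 168.5)
jaw -95.57485507956198
```

View pics/scene_j.png

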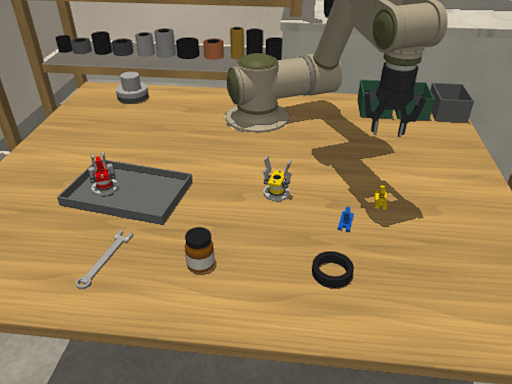

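View pics/top_j.png

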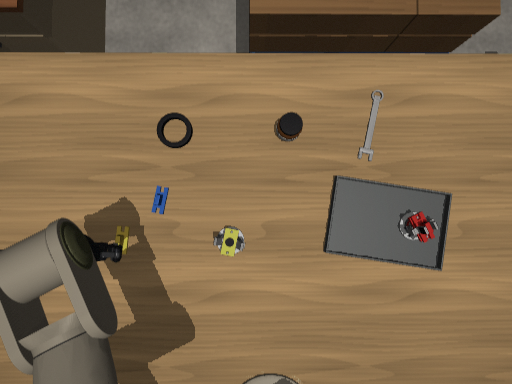

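Emit:
servo_tool(rows=[0.6, 0, 0.0175, -0.03, 0, 0, 0, 0.6, 0, 0, -0.04, 0, 0, 0, 0.6, 0, 0, -0.04, 0, 0, 0, 0.6, 0, 0, -0.03, 0, 0, 0, 0.6, 0, 0, -0.02, 0, 0, 0, 0.6, 0, 0, 0, 0, 0, 0, 0.6, 0, 0, 0, 0, 0, 0, 0.6, 0, 0, 0, 0, 0, 0])

```text
time_s: 18.62
position: [0.4592, 0.3798, 0.0401]
tool_rot: [[-0.995, 0.002, -0.098], [0.098, 0.001, -0.995], [-0.002, -1.0, -0.001]]
ft_force: [0.2, 0.0, -0.1]
grip_width: 0.0517
```

```bash
python3 - <<'E'
from h import *
d=look("k",())
b=d["scene"][130:230,310:450]
cv2.imwrite("pics/k2.png",cv2.resize(b[:,:,::-1],(700,500),interpolation=cv2.INTER_CUBIC))
E
```

```text
18.7167 [0.4591 0.3802 0.0403] 0.0513 [-0.2  0.2  0.7] q6 123.8
```

View pics/k2.png

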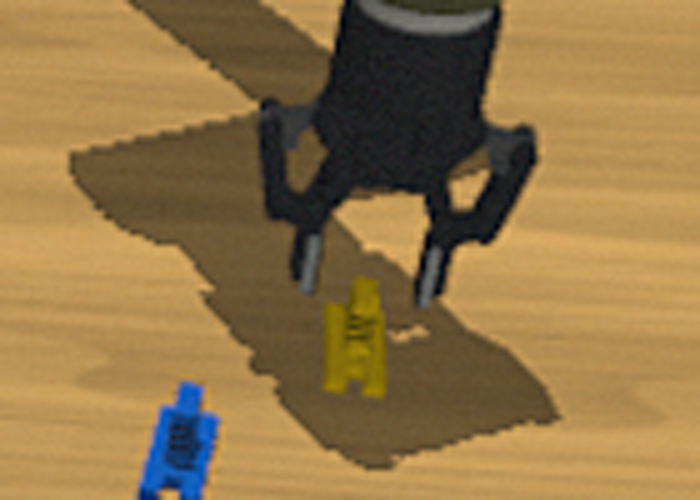

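Descend 25 mm, pinch across the narrow side, then open.

Emit:
servo_tool(rows=[0.6, -0.001, -0.0005, -0.015, 0, 0, 0, 0.6, 0, 0, -0.01, 0, 0, 0, 0.6, 0, 0, 0, 0, 0, 0, 0.1, 0, 0, 0, 0, 0, 0, 0.1, 0, 0, 0, 0, 0, 0, 0.1, 0, 0, 0, 0, 0, 0, 0.1, 0, 0, 0, 0, 0, 0, 0.1, 0, 0, 0, 0, 0, 0, 0.1, 0, 0, 0, 0, 0, 0, 0.1, 0, 0, 0, 0, 0, 0], force=20)

```text
time_s: 19.55
position: [0.4575, 0.3798, 0.014]
tool_rot: [[-0.995, 0.001, -0.097], [0.097, 0.001, -0.995], [-0.001, -1.0, -0.001]]
ft_force: [-1.0, -0.7, 6.0]
grip_width: 0.0117
```

Emit:
servo_tool(rows=[0.6, 0, 0, 0, 0, 0, 0, 0.6, 0, 0, 0, 0, 0, 0, 0.6, 0, 0, 0, 0, 0, 0, 0.6, 0, 0, 0, 0, 0, 6.92, 0.6, 0, 0, 0, 0, 0, 6.92, 0.6, 0, 0, 0, 0, 0, 6.92, 0.6, 0, 0, 0, 0, 0, 6.92, 0.6, 0, 0, 0, 0, 0, 6.92, 0.6, 0, 0, 0, 0, 0, 6.92, 0.6, 0, 0, 0, 0, 0, 6.92])

```text
time_s: 20.38
position: [0.457, 0.3795, 0.0131]
tool_rot: [[-0.729, -0.0, 0.685], [-0.685, -0.0, -0.729], [0.0, -1.0, -0.0]]
ft_force: [-1.2, -0.7, 0.2]
grip_width: 0.0512
```

Emit:
servo_tool(rows=[0.6, 0, 0, 0, 0, 0, 6.92, 0.6, 0, 0, 0, 0, 0, 6.92, 0.6, 0, 0, 0, 0, 0, 6.92, 0.6, 0, 0, 0, 0, 0, 6.92, 0.6, 0, 0, 0, 0, 0, 6.92, 0.6, 0, 0, 0, 0, 0, 6.92, 0.2, 0, 0, 0, 0, 0, 0, 0.2, 0, 0, 0, 0, 0, 0, 0.2, 0, 0, 0, 0, 0, 0, 0.2, 0, 0, 0, 0, 0, 0], force=30)

```text
time_s: 21.22
position: [0.4571, 0.3795, 0.0132]
tool_rot: [[-0.1, -0.0, 0.995], [-0.995, -0.0, -0.1], [0.0, -1.0, -0.0]]
ft_force: [-0.6, 0.3, 0.2]
grip_width: 0.0252
```

Emit:
servo_tool(rows=[0.2, 0, 0, 0, 0, 0, 0, 0.2, 0, 0, 0, 0, 0, 0])

```text
time_s: 21.38
position: [0.4571, 0.3795, 0.0132]
tool_rot: [[-0.099, -0.0, 0.995], [-0.995, -0.0, -0.099], [0.0, -1.0, -0.0]]
ft_force: [0.3, 1.1, -0.3]
grip_width: 0.0252
```

Emit:
servo_tool(rows=[0.2, 0, 0, 0.02, 0, 0, 0, 0.2, 0, 0, 0.035, 0, 0, 0, 0.2, 0, 0, 0.04, 0, 0, 0, 0.2, 0, 0, 0.04, 0, 0, 0, 0.2, 0, 0, 0.04, 0, 0, 0, 0.2, 0, 0, 0, 0, 0, 0, 0.2, 0, 0, 0, 0, 0, 0])

```text
time_s: 21.97
position: [0.4576, 0.3798, 0.1903]
tool_rot: [[-0.098, 0.004, 0.995], [-0.995, 0.002, -0.098], [-0.003, -1.0, 0.004]]
ft_force: [-0.4, 0.5, -2.7]
grip_width: 0.0252
```

```bash
python3 - <<'E'
from h import *
d=look("l")
E
```

```text
22.0667 [0.4566 0.3792 0.187 ] 0.0255 [-0.4  0.1 -0.7] q6 33.9
red 320 z8 (array([ 488.1, -396.8]), array([76.4, 43.2]), 28.7) z54 (array([ 490.5, -376.8]), array([73. , 41.3]), 28.7)
yellow 289 z8 (array([450.5, 103.1]), array([68.9, 35.4]), 168.7) z54 (array([454.5, 101.1]), array([65.9, 33.9]), 168.7)
blue 236 z8 (array([559.6, 283.1]), array([66.8, 29.4]), 168.5) z54 (array([558.8, 273.2]), array([63.8, 28.1]), 168.5)
```

Emit:
servo_tool(rows=[0.2, -0.0003, -0.0279, 0, 0, 0, -0.56, 0.2, -0.0003, -0.0279, 0, 0, 0, -0.56, 0.2, -0.0003, -0.0279, 0, 0, 0, -0.56, 0.2, -0.0003, -0.0279, 0, 0, 0, -0.56, 0.2, -0.0003, -0.0279, 0, 0, 0, -0.56, 0.2, -0.0003, -0.0279, 0, 0, 0, -0.56, 0.2, -0.0003, -0.0279, 0, 0, 0, -0.56, 0.2, -0.0003, -0.0279, 0, 0, 0, -0.56, 0.2, -0.0003, -0.0279, 0, 0, 0, -0.56, 0.2, -0.0003, -0.0279, 0, 0, 0, -0.56])

```text
time_s: 22.9
position: [0.4531, 0.0992, 0.1866]
tool_rot: [[-0.195, -0.004, 0.981], [-0.981, 0.0, -0.195], [0.001, -1.0, -0.004]]
ft_force: [0.5, 0.6, -0.5]
grip_width: 0.0256
```

Emit:
servo_tool(rows=[0.2, 0, 0, -0.02, 0, 0, 0, 0.2, 0, 0, -0.03, 0, 0, 0, 0.2, 0, 0, -0.02, 0, 0, 0, 0.2, 0, 0, 0, 0, 0, 0, 0.2, 0, 0, 0, 0, 0, 0])

```text
time_s: 23.32
position: [0.4533, 0.1005, 0.1171]
tool_rot: [[-0.194, -0.004, 0.981], [-0.981, 0.0, -0.194], [0.001, -1.0, -0.004]]
ft_force: [0.3, 0.8, -0.4]
grip_width: 0.0257
```

```bash
python3 - <<'E'
from h import *
d=look("m",())
b=d["scene"][110:210,210:350]
cv2.imwrite("pics/m2.png",cv2.resize(b[:,:,::-1],(700,500),interpolation=cv2.INTER_CUBIC))
E
```

```text
23.4167 [0.4545 0.1006 0.1189] 0.0254 [ 0.9 -0.9 -1.2] q6 9.1
```

View pics/m2.png

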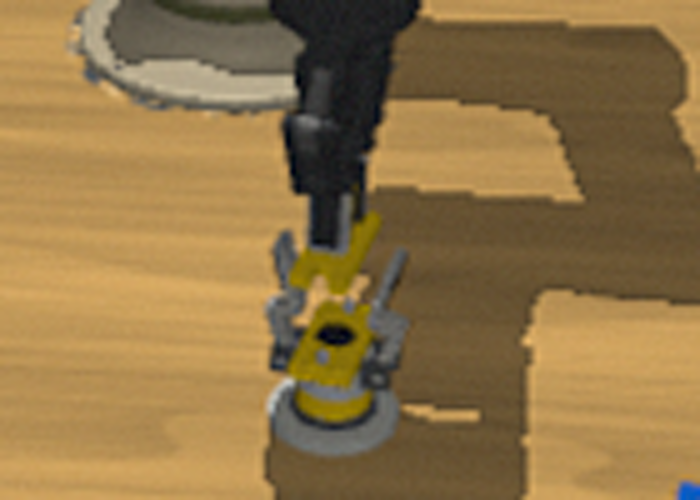

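Emit:
servo_tool(rows=[0.2, 0, 0, -0.015, 0, 0, 0, 0.2, 0, 0, -0.015, 0, 0, 0, 0.2, 0, 0, -0.011, 0, 0, 0, 0.2, 0, 0, 0, 0, 0, 0, 0.2, 0, 0, 0, 0, 0, 0])

```text
time_s: 23.83
position: [0.4545, 0.1006, 0.078]
tool_rot: [[-0.194, 0.001, 0.981], [-0.981, -0.0, -0.194], [-0.0, -1.0, 0.001]]
ft_force: [-0.2, 0.2, -0.3]
grip_width: 0.0255
```

Emit:
servo_tool(rows=[0.2, 0, 0, -0.002, 0, 0, 0, 0.2, 0, 0, -0.002, 0, 0, 0, 0.2, 0, 0, 0, 0, 0, 0, 0.2, 0, 0, 0, 0, 0, 0])

```text
time_s: 24.17
position: [0.4543, 0.1005, 0.0736]
tool_rot: [[-0.194, 0.001, 0.981], [-0.981, -0.0, -0.194], [-0.0, -1.0, 0.001]]
ft_force: [-1.0, 0.2, -0.9]
grip_width: 0.0254
```

Emit:
servo_tool(rows=[0.2, 0, 0, -0.002, 0, 0, 0, 0.2, 0, 0, -0.002, 0, 0, 0, 0.2, 0, 0, 0, 0, 0, 0, 0.2, 0, 0, 0, 0, 0, 0])

```text
time_s: 24.5
position: [0.454, 0.1005, 0.0691]
tool_rot: [[-0.194, -0.0, 0.981], [-0.981, 0.0, -0.194], [0.0, -1.0, -0.0]]
ft_force: [0.1, 0.4, -0.5]
grip_width: 0.0254
```

Emit:
servo_tool(rows=[0.2, 0, 0, -0.002, 0, 0, 0, 0.2, 0, 0, 0, 0, 0, 0, 0.2, 0, 0, 0, 0, 0, 0])

```text
time_s: 24.75
position: [0.4541, 0.1005, 0.0672]
tool_rot: [[-0.194, -0.0, 0.981], [-0.981, -0.0, -0.194], [0.0, -1.0, -0.0]]
ft_force: [-0.5, -0.0, -0.6]
grip_width: 0.025
```

Emit:
servo_tool(rows=[0.2, 0, 0, -0.001, 0, 0, 0, 0.2, 0, 0, 0, 0, 0, 0, 0.2, 0, 0, 0, 0, 0, 0])

```text
time_s: 25.0
position: [0.4541, 0.1005, 0.0672]
tool_rot: [[-0.194, 0.001, 0.981], [-0.981, -0.0, -0.194], [-0.0, -1.0, 0.001]]
ft_force: [-4.5, 0.1, 12.8]
grip_width: 0.0255
```

Emit:
servo_tool(rows=[0.6, 0, 0, 0.001, 0, 0, 0, 0.6, 0, 0, 0, 0, 0, 0, 0.6, 0, 0, 0, 0, 0, 0, 0.6, 0, 0, 0.02, 0, 0, 0, 0.6, 0, 0, 0.03, 0, 0, 0, 1, 0, 0, 0.015, 0, 0, -6, 1, 0, 0, 0, 0, 0, -7, 1, 0, 0, 0, 0, 0, -7, 1, 0, 0, 0, 0, 0, -7, 1, 0, 0, 0, 0, 0, -7])

```text
time_s: 25.83
position: [0.4541, 0.1005, 0.1322]
tool_rot: [[-0.714, -0.0, 0.7], [-0.7, 0.0, -0.714], [0.0, -1.0, -0.0]]
ft_force: [0.3, 0.2, -0.5]
grip_width: 0.0856
```

Emit:
servo_tool(rows=[1, 0, 0, 0, 0, 0, -7, 1, 0, 0, 0, 0, 0, -7, 1, 0, 0, 0, 0, 0, -7, 1, 0, 0, 0, 0, 0, -7, 1, 0, 0, 0, 0, 0, -7, 1, 0, 0, 0, 0, 0, -7, 1, 0, 0, 0, 0, 0, -7, 1, 0, 0, 0, 0, 0, -7, 1, 0, 0, 0, 0, 0, 0])

```text
time_s: 26.58
position: [0.4541, 0.1005, 0.1321]
tool_rot: [[-0.98, -0.0, -0.199], [0.199, 0.0, -0.98], [0.0, -1.0, 0.0]]
ft_force: [0.3, 0.2, -0.1]
grip_width: 0.0857
```

```bash
python3 - <<'E'
from h import *
d=look("n",("yellow",))
b=d["scene"][110:210,210:350]
cv2.imwrite("pics/n2.png",cv2.resize(b[:,:,::-1],(700,500),interpolation=cv2.INTER_CUBIC))
E
```

```text
26.6833 [0.4541 0.1005 0.1321] 0.0858 [ 0.1  0.  -0. ] q6 98.8
```

View pics/n2.png

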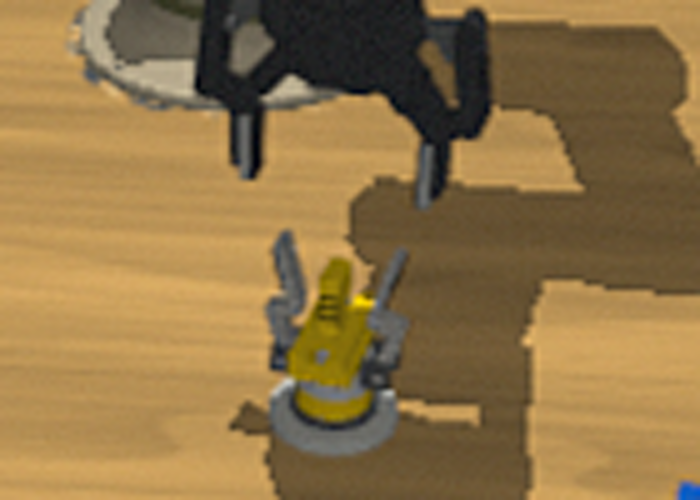

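Cap seated, levers open below the fingers. Descend 49 mm and squeeze, then reopen to check.

Emit:
servo_tool(rows=[1, 0, 0, -0.02, 0, 0, 0, 1, 0, 0, -0.02, 0, 0, 0, 1, 0, 0, -0.009, 0, 0, 0, 1, 0, 0, 0, 0, 0, 0, 0.6, 0, 0, 0, 0, 0, 0, 0.4, 0, 0, 0, 0, 0, 0, 0.3, 0, 0, 0, 0, 0, 0, 0.3, 0, 0, 0, 0, 0, 0, 0.3, 0, 0, 0, 0, 0, 0, 0.3, 0, 0, 0, 0, 0, 0], force=30)

```text
time_s: 27.52
position: [0.4556, 0.101, 0.0854]
tool_rot: [[-0.981, 0.005, -0.193], [0.193, 0.001, -0.981], [-0.005, -1.0, -0.002]]
ft_force: [-0.1, 4.7, 12.7]
grip_width: 0.0291
```

Emit:
servo_tool(rows=[0.2, 0, 0, 0, 0, 0, 0, 0.2, 0, 0, 0, 0, 0, 0, 0.7, 0, 0, 0, 0, 0, 0, 0.7, 0, 0, 0, 0, 0, 0, 0.7, 0, 0, 0, 0, 0, 0, 0.7, 0, 0, 0, 0, 0, 0, 0.7, 0, 0, 0, 0, 0, 0])

```text
time_s: 28.1
position: [0.4541, 0.1005, 0.0833]
tool_rot: [[-0.981, -0.0, -0.194], [0.194, -0.0, -0.981], [0.0, -1.0, 0.0]]
ft_force: [0.7, 1.0, 0.3]
grip_width: 0.0596
```

```bash
python3 - <<'E'
from h import *
d=look("o",("yellow",))
b=d["scene"][110:210,210:350]
cv2.imwrite("pics/o2.png",cv2.resize(b[:,:,::-1],(700,500),interpolation=cv2.INTER_CUBIC))
E
```

```text
28.2 [0.4541 0.1005 0.0832] 0.0596 [-0.2  0.3  0.6] q6 99.0
```

View pics/o2.png

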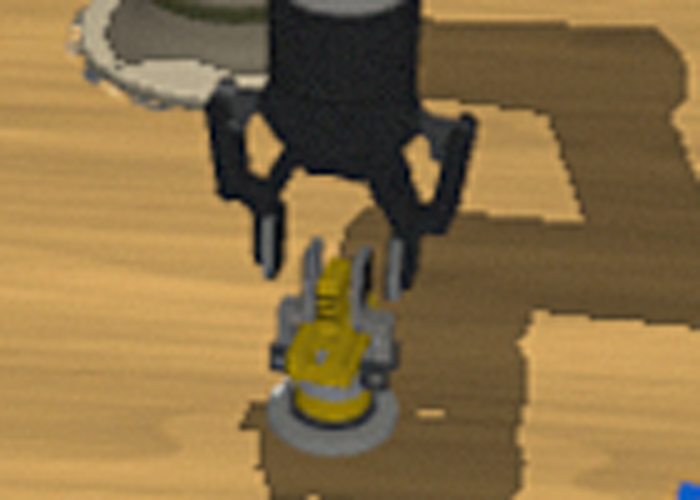

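Emit:
servo_tool(rows=[0.3, 0, 0, 0, 0, 0, 0, 0.2, 0, 0, 0, 0, 0, 0, 0.2, 0, 0, 0, 0, 0, 0, 0.2, 0, 0, 0, 0, 0, 0, 0.2, 0, 0, 0.005, 0, 0, 0, 0.2, 0, 0, 0.015, 0, 0, 0, 0.2, 0, 0, 0.02, 0, 0, 0, 0.2, 0, 0, 0.02, 0, 0, 0, 0.2, 0, 0, 0, 0, 0, 0], force=30)

```text
time_s: 28.95
position: [0.4553, 0.1005, 0.146]
tool_rot: [[-0.981, 0.005, -0.194], [0.194, -0.0, -0.981], [-0.005, -1.0, -0.001]]
ft_force: [-0.0, -0.3, -5.0]
grip_width: 0.029
```

```bash
python3 - <<'E'
from h import *
d=look("p",("red",))
E
```

```text
29.05 [0.4538 0.1005 0.1428] 0.0292 [-0.5 -0.1 -6.3] q6 99.0
red 318 z8 (array([ 488.1, -396.8]), array([76.4, 43.2]), 28.7) z54 (array([ 490.5, -376.8]), array([73. , 41.3]), 28.7)
```

View pics/scene_p.png

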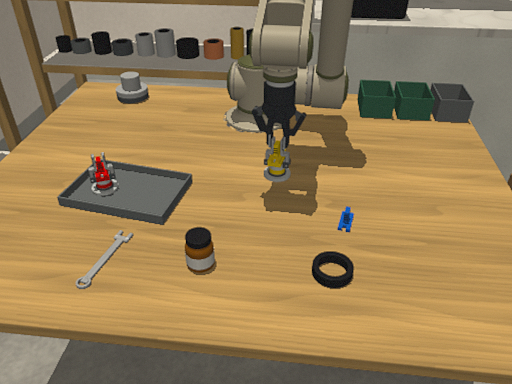

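Emit:
servo_tool(rows=[0.2, 0.005, -0.02, 0, 0, 0, 0, 0.2, 0.006, -0.035, 0, 0, 0, 0, 0.2, 0.006, -0.036, 0, 0, 0, 0, 0.2, 0.006, -0.036, 0, 0, 0, 0, 0.2, 0.006, -0.036, 0, 0, 0, 0, 0.2, 0.006, -0.036, 0, 0, 0, 0, 0.2, 0.006, -0.036, 0, 0, 0, 0, 0.2, 0.006, -0.036, 0, 0, 0, 0, 0.2, 0.006, -0.036, 0, 0, 0, 0, 0.2, 0.003, -0.03, 0, 0, 0, 0])

```text
time_s: 29.88
position: [0.5096, -0.2387, 0.141]
tool_rot: [[-0.981, -0.003, -0.195], [0.195, 0.002, -0.981], [0.003, -1.0, -0.001]]
ft_force: [-0.1, 1.2, -5.3]
grip_width: 0.0291
```

Emit:
servo_tool(rows=[0.2, 0, 0, 0, 0, 0, 0, 0.2, 0, 0, -0.015, 0, 0, 0, 0.2, 0, 0, -0.02, 0, 0, 0, 0.2, 0, 0, -0.012, 0, 0, 0, 0.2, 0, 0, 0, 0, 0, 0, 0.2, 0, 0, 0, 0, 0, 0])

```text
time_s: 30.38
position: [0.5094, -0.236, 0.0947]
tool_rot: [[-0.981, -0.003, -0.194], [0.194, 0.002, -0.981], [0.003, -1.0, -0.002]]
ft_force: [0.5, -0.4, -6.0]
grip_width: 0.0295
```

```bash
python3 - <<'E'
from h import *
d=look("q",("red","yellow",))
b=d["scene"][130:230,40:220]
cv2.imwrite("pics/q2.png",cv2.resize(b[:,:,::-1],(790,440),interpolation=cv2.INTER_CUBIC))
E
```

```text
30.4833 [ 0.5103 -0.2365  0.0964] 0.0291 [ 0.  -0.  -5.6] q6 64.3
```

View pics/q2.png

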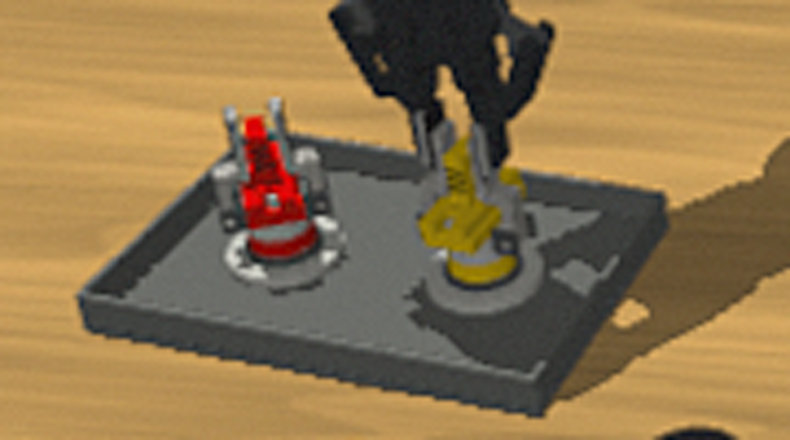

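Emit:
servo_tool(rows=[0.2, 0, 0, -0.003, 0, 0, 0, 0.2, 0, 0, -0.003, 0, 0, 0, 0.2, 0, 0, -0.001, 0, 0, 0, 0.2, 0, 0, 0, 0, 0, 0, 0.2, 0, 0, -0.001, 0, 0, 0, 0.2, 0, 0, 0, 0, 0, 0, 0.2, 0, 0, 0, 0, 0, 0])

```text
time_s: 31.07
position: [0.5103, -0.2366, 0.0886]
tool_rot: [[-0.981, 0.001, -0.194], [0.194, -0.001, -0.981], [-0.001, -1.0, 0.0]]
ft_force: [0.4, 0.1, -2.6]
grip_width: 0.029
```

Emit:
servo_tool(rows=[0.2, 0, 0, -0.001, 0, 0, 0, 0.2, 0, 0, 0, 0, 0, 0])

```text
time_s: 31.23
position: [0.5105, -0.2369, 0.0884]
tool_rot: [[-0.981, 0.002, -0.194], [0.194, -0.001, -0.981], [-0.002, -1.0, 0.001]]
ft_force: [-1.7, -0.6, 5.7]
grip_width: 0.0292
```

Emit:
servo_tool(rows=[0.8, 0, 0, 0, 0, 0, 0, 0.8, 0, 0, 0, 0, 0, 0, 0.8, 0, 0, 0, 0, 0, 0, 0.8, 0, 0, 0, 0, 0, 0, 0.8, 0, 0, 0.02, 0, 0, 0, 0.8, 0, 0, 0.03, 0, 0, 0, 0.8, 0, 0, 0.03, 0, 0, 0, 0.8, 0, 0, 0.03, 0, 0, 0, 0.8, -0.01, 0.035, 0, 0, 0, 0, 0.8, -0.01, 0.035, 0, 0, 0, 0])

```text
time_s: 32.07
position: [0.4905, -0.167, 0.1986]
tool_rot: [[-0.98, 0.003, -0.197], [0.197, -0.002, -0.98], [-0.004, -1.0, 0.001]]
ft_force: [0.5, 0.7, -1.3]
grip_width: 0.0685
```

Emit:
servo_tool(rows=[0.8, -0.01, 0.035, 0, 0, 0, 0, 0.8, -0.01, 0.035, 0, 0, 0, 0, 0.8, -0.01, 0.035, 0, 0, 0, 0, 0.8, -0.01, 0.035, 0, 0, 0, 0, 0.8, -0.01, 0.035, 0, 0, 0, 0, 0.8, 0, 0.035, 0, 0, 0, 0, 0.8, 0, 0, 0, 0, 0, 0, 0.8, 0, 0, 0, 0, 0, 0, 0.8, 0, 0, 0, 0, 0, 0])

```text
time_s: 32.82
position: [0.4403, 0.0432, 0.1973]
tool_rot: [[-0.981, 0.0, -0.194], [0.194, -0.0, -0.981], [-0.0, -1.0, 0.0]]
ft_force: [-0.5, -0.2, -0.1]
grip_width: 0.068
```

```bash
python3 - <<'E'
from h import *
d=look("r")
b=d["scene"][140:225,50:200]; a=d["top"][165:280,315:460]
cv2.imwrite("pics/r2.png",np.hstack([cv2.resize(x[:,:,::-1],(400,300),interpolation=cv2.INTER_CUBIC) for x in(a,b)]))
# barrel bands / foot check of upright: cap slots etc. crate frame positions of tool at release
C=np.array([.4995,-.302]); th=np.radians(-8.05); Rc=np.array([[np.cos(th),-np.sin(th)],[np.sin(th),np.cos(th)]])
for p in([.4912,-.3699],[.5103,-.2366]): print((Rc.T@(np.array(p)-C)).round(3))
E
```

```text
32.9167 [0.4404 0.0425 0.1972] 0.0684 [-0.1 -0.2 -0. ] q6 91.4
red 319 z8 (array([ 487.8, -396.2]), array([78.5, 44.5]), 33.0) z54 (array([ 490.2, -376.2]), array([75.1, 42.5]), 33.0)
yellow 289 z8 (array([ 509.2, -253.8]), array([71.9, 41.4]), 168.9) z54 (array([ 510.7, -240. ]), array([68.7, 39.6]), 168.9)
blue 236 z8 (array([559.6, 283. ]), array([66.8, 29.6]), 168.5) z54 (array([558.8, 273.1]), array([63.8, 28.3]), 168.5)
[ 0.001 -0.068]
[0.002 0.066]
```

View pics/r2.png

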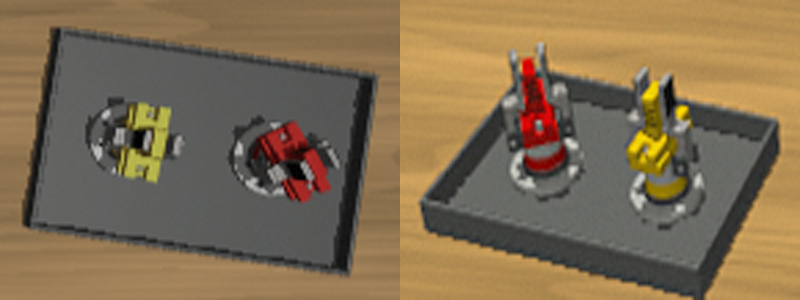

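View pics/scene_r.png

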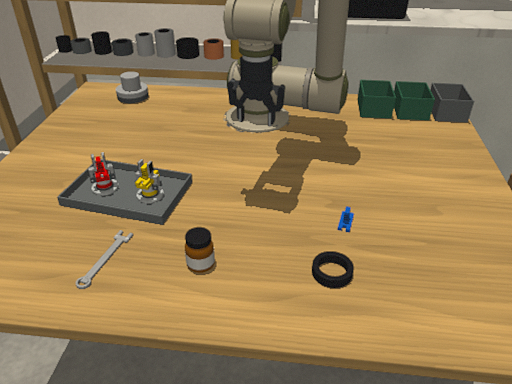

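```bash
python3 - <<'E'
from h import *
d=shot("s")
b=d["scene"][148:212,85:170]; a=d["top"][195:255,345:445]
cv2.imwrite("pics/s2.png",cv2.resize(b[:,:,::-1],(790,595),interpolation=cv2.INTER_CUBIC))
cv2.imwrite("pics/s3.png",cv2.resize(a[:,:,::-1],(790,474),interpolation=cv2.INTER_CUBIC))
# foot (z~0.004+.005) predicted outline centre and lever tops
for nm,p,a in(("red",(.4912,-.3699),-63.6),("yel",(.5103,-.2366),-101.2)):
  for z in(.005,.013,.067,.108): print(nm,z,proj("scene",(*p,z)).round(1),proj("top",(*p,z)).round(1))
  u=np.array([np.cos(np.radians(a)),np.sin(np.radians(a))]); 
  for s in(-1,1):
    q=np.array(p)+s*u*.0165; print("  levertop",proj("scene",(*q,.113)).round(1),proj("top",(*q,.113)).round(1))
E
```

```text
red 0.005 [105.6 187.3] [410.9 225.6]
red 0.013 [105.  184.9] [412.2 225.8]
red 0.067 [101.1 168.5] [421.2 226.9]
red 0.108 [ 98.  155.4] [428.8 227.7]
  levertop [104.  152.7] [423.5 231. ]
  levertop [ 91.1 154.9] [436.  224.7]
yel 0.005 [150.1 194.5] [359.8 218.4]
yel 0.013 [149.7 192.2] [360.7 218.5]
yel 0.067 [146.9 175.6] [367.  219.1]
yel 0.108 [144.7 162.3] [372.2 219.7]
  levertop [150.1 161.7] [365.9 218.4]
  levertop [138.7 159.6] [379.8 221.1]
```

View pics/s2.png

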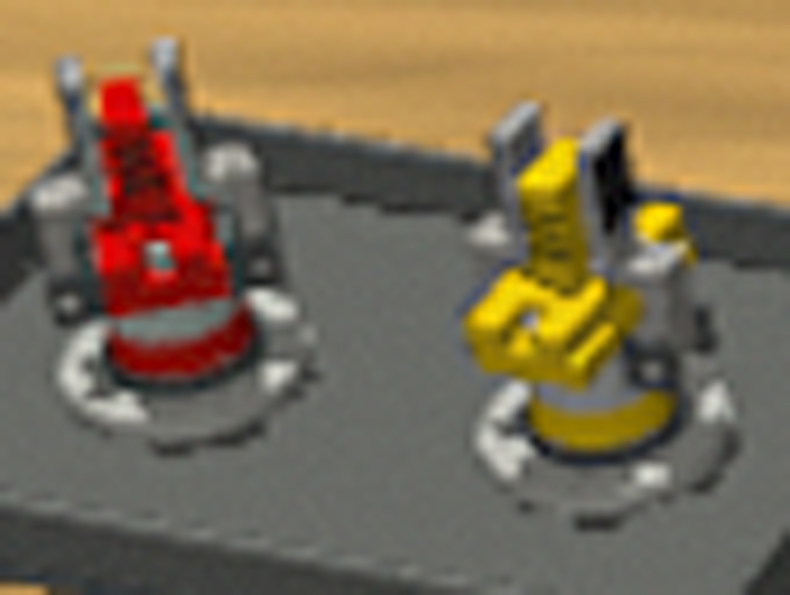

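View pics/s3.png

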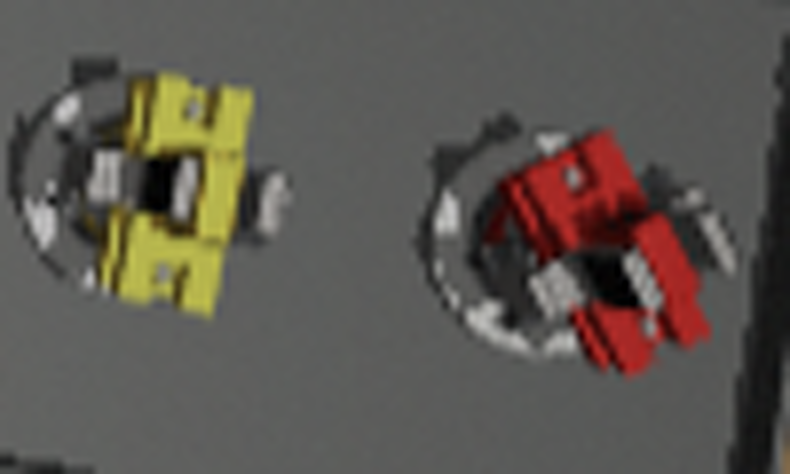

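```bash
python3 - <<'E'
from rig import env
print(env.close_job())
E
```

```text
the job is handed in; nothing more can be done
None
```

I capped, latched and stood both couplings that were there, red and yellow, in the grey crate. I handed the job in at about 33 s; it reports no verdict. There was no blue coupling, so I left the blue cap on the bench. The jar, tape and spanner were not touched.

- **Seating:** each cap bottomed within 0.1 mm of the expected seat height, with a push of about 12 N. The pegs show in the slots in the last pictures.
- **Latching:** the levers stayed shut when I opened the fingers after squeezing. While pinched, the fingers read 29 mm, not the 33 mm given for the shut levers. I took this to be the blades giving under 30 N of grip, as the pictures show them upright and shut.
- **Placing:** at release the couplings were at about (0.00, -0.07) and (0.00, +0.07) m in the crate's frame. The lever tops appear within 2 pixels of where upright couplings would put them.
- **Disagreement:** the rectangle fitted to the red cap read 33° in the last view against 28.7° before, while its centre moved less than 1 mm. I put this down to lighting, not movement.

I saw no coupling knocked aside during the run.

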